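Seat the loose plug-in relay and close the retaining clips

TASK

Two of the four plug-in relays on the rail have just been fitted and their retaining clips are still swung open; one of these two relays is not fully in its socket. Press that relay down, firmly but without forcing it, until it is fully home and level, and swing both open clips upright until their noses rest over the tops of their relays. Leave the other two relays clipped in as they are, and do not push the things lying about on the bench.

Things in the scene. Friction and masses are not known exactly. Their poses are not given: they have to be found in the camera images.
- panel: Steel sub-plate, 150 (x) x 340 (y) x 4 mm, fixed to the bench, carrying a rail along its y axis with four relay modules side by side on it, 44 mm apart, and low grey terminal blocks (45 mm high) at both ends. Origin: centre of its underside, z up.
- module_1: Relay module with the loose relay and an open clip: a grey screw-terminal socket, 84 (x) x 38 (y) mm, 26 mm high, fixed to the rail, and in it a clear-covered relay 36 x 36 x 52 mm. All four modules look alike and share the panel's axes. Origin: centre of the socket's underside, 9 mm above the bench, z up. A seated relay's flat top lies 78 mm above the origin, centred over it.
- module_2: Relay module whose relay is fully home but whose clip is still open; same shape and frame as module_1.
- module_3: Finished relay module: relay home, clip closed. Same shape and frame as module_1.
- module_4: Finished relay module: relay home, clip closed. Same shape and frame as module_1.
- relay_1 (a joint): How far module_1's relay stands up out of its socket (m): 0 is fully home, starts 4 to 7 mm up. The socket contacts grip it: it slides down under about 9 N and stays where it is left.
- cock_1 (a joint): How far module_1's relay is tipped in its socket (rad): 0 is level, starts 0.03 to 0.06 with its clip (+x) end higher. It tips about the bottom edge of its -x side and stays where it is left; about 6 N on the middle of its top levels it.
- relay_1_top (a point): Centre of the flat top of module_1's relay (36 x 36 mm); moves with the relay.
- relay_2_top (a point): Centre of the flat top of module_2's relay.
- clip_1 (a joint): Angle of module_1's retaining clip (rad): 0 is upright and closed, nose over the relay's top edge; grows as it leans out to the module's +x, away from the relay; starts at 0.45 to 0.8, stop at 0.85. It stays where it is left; about 1 N at its tab moves it. A relay that stands proud blocks the nose, so the clip cannot close.
- clip_2 (a joint): Angle of module_2's retaining clip (rad), same shape and meaning as clip_1; starts open at 0.45 to 0.8.
- clip_3 (a joint): Angle of module_3's retaining clip (rad), same shape; closed at 0.
- clip_4 (a joint): Angle of module_4's retaining clip (rad), same shape; closed at 0.
- clip_1_tab (a point): Middle of the upper edge of the outer face of clip_1's thumb tab; moves with the clip. The clip is a black plastic arm 20 mm wide (y), 4 mm thick, 76 mm long from hinge to tip, hinged about a line along the module's y at x = 24 mm, z = 20 mm from the module's origin.
- clip_2_tab (a point): Same point on clip_2, which has the same shape. When a clip is closed its flat outer face lies at x = 26 mm from the module's origin; its nose, 5 mm thick, reaches 12 mm from the arm towards the relay, 1.5 mm above a seated relay's top.
- multimeter: Bystander: hand-held multimeter lying on its back, 185 x 88 x 44 mm. Origin: centre of its underside.
- screwdriver: Bystander: screwdriver lying on the bench, 190 mm long along its x, handle to -x, 26 mm thick. Origin: below its middle.
- tape_roll: Bystander: roll of tape lying flat, 90 mm across, 24 mm high. Origin: centre of its underside.
- solder_spool: Bystander: small metal spool standing upright, 50 mm across, 46 mm high. Origin: centre of its underside.

How it is judged:
On the way, in this order (a step that is already met when the one before it is completed fails the run):
1. the loose relay is pressed fully home and level (value of joint relay_1 below 0.0015 m and value of joint cock_1 below 0.02 rad), for 0.2 s.
2. both open clips are swung closed over their relays (value of joint each of clip_1, clip_2 below 0.05 rad), for 0.2 s.
At the end, for the whole second after the job is handed in: The loose relay is within 1.5 mm of fully home and within 0.02 rad of level, and all four retaining clips are within 0.05 rad of upright, their noses over the relays (all of step 1 and all of step 2 and value of joint each of clip_3, clip_4 below 0.05 rad); the robot touches nothing.
It fails at once if a finished module's clip is opened (value of joint any of clip_3, clip_4 above 0.12 rad).
It fails at once if the loose relay or its clip is forced: the fingers bear on them with more than 60 N (contact force between the fingers and module_1 above 60 N).
It fails at once if a thing lying on the bench is pushed more than 20 mm (distance of any of multimeter, screwdriver, tape_roll, solder_spool from where it was at the start of the episode above 0.02 m).
It also fails if it takes over 45 s, if anything falls off the work surface, if the arm or the gripper's body presses on something with over 40 N, if the wrist force passes 120 N, or if a joint passes its speed limit or range.

ROBOT

A 6-joint arm with a two-finger parallel gripper is mounted at the origin on the work surface. World frame = base frame: x ahead of the robot, y to its left, z up, the work surface at z = 0. Lengths are in m, angles in rad, forces in N, time in s.
With the tool pointing down it reaches from about 0.275 to 0.875 m from the base axis. Payload 12.5 kg.
Tool frame: the origin (TCP) lies at the very end of the fingers, on their centre line; the grasp point (between the pads) lies manip.hold_point_z behind it (manip.hold_point_z is the distance from the TCP to the grasp point, in m); z points along the fingers, y is the line along which they close (so a half turn about z gives the same grasp; the last joint's range is limited). The gripper opens to 85 mm and grips with 20 to 120 N. Pads are 22 mm wide; open, the fingers measure 114 mm over their backs; the gripper's body (76 mm by 85 mm) begins 54 mm behind the grasp point. The pads swing forward as they close: fully open they stand 13 mm farther back than shut.
Start: joints at [-1.293, 0.351, 1.652, -0, 1.139, -0.085], TCP at [0.195, -0.514, 0.231] pointing down, gripper open.
Joint ranges: [-2.75, 2.75], [-0.79, 2.1], [0.01, 2.65], [-1.57, 4.71], [0.07, 3.14], [-2.87, 2.87]. Speed limits (rad/s): [2.22, 2.22, 2.79, 3.14, 3.14, 3.14].

INTERFACE

Orientations are given as a rotation vector (axis times angle).
In Python, from station import manip, get_image, close_job gives the robot as it stands.
- The arm moves only by the shell command python3 -m handwheel 'ROWS' [OPENING] [FORCE]. ROWS is JSON, a list of rows, each an object with "xyz": the shift along the tool's x, y, z as a fraction of full scale, a list of three; "rot": the turn, a rotation vector about the tool's x, y, z as a fraction of full scale, a list of three. In form: [{"xyz": [tx, ty, tz], "rot": [wx, wy, wz]}, ...]. A call has 1 to 8 rows; each row is the pose to reach, as a shift and turn from the pose commanded when the call began, along the tool's axes at that moment, turning the shorter way round; what a row does not reach only later rows make up. Full scale, the value 1, is 0.4 m for a shift and pi rad for a turn. A row lasts 1/10 s, in which the tool goes at most 50 mm and 8.59 degrees, less where a joint would pass 70% of its speed; a pose out of reach is approached as far as the arm can. A call with a number of a shift or a turn outside -1 to 1 is refused whole. A call with a gripper value outside its range is refused whole. OPENING is the gripper command: -1 is fully open, 1 is shut, values between are in proportion, set as the call begins (- or left out, the last holds). The fingers move at their own pace and stop on an object; FORCE is the grip in N (left out, the last holds). Time passes only in rows, so rows that repeat a pose let the fingers close. It gives the time, the measured TCP pose, the force, the opening and the grip force at its end, in the units of the state.
- manip.observe(): the state, without advancing time (a new reading comes with each control period).
- get_image(name): name is "side" or "top"; returns a dict with "image" (384x512x3 uint8, red, green, blue), "depth" (384x512 float32, m along the optical axis (not along the pixel's ray), 0 where there is no reading), "vertical_fov" (degrees; the focal length in pixels is half the picture's height over the tangent of half this angle, whatever the lens; pixels are square), "cx", "cy" (the principal point, pixels), "T" (4x4, takes a point from camera to world coordinates). Camera axes: x right, y up, looking along -z (the intrinsics and any distortion apply to the point x, -y, -z); pixel columns grow to the right and rows downward; lengths in m; the calibration is good to about 2 mm. A picture is of the moment at which its call begins.
- close_job(): hands the job in; it is judged then, once.
The state is a dict: "time_s": time; "joint_pos": joint angles; "qvel": joint speeds; "tau": joint torques, N m; "ee_pos": TCP position; "tcp_rot": TCP orientation; "contact_force": force on the tool from outside, world axes, zero at the start; "moment": the same for the moment, N m; "width": finger opening in m; "finger_force": force on a finger pad.
Only numpy, scipy, OpenCV 4.12 (cv2) and the standard library are available. Lean on these libraries where they do the work, as an engineer would, in place of code of your own. Each camera call takes 0.05 s, during which the arm holds its last target. There are 200 camera calls.

## Working session

There is one attempt and no reset: what is moved stays moved. The work goes in short steps, Python scripts to look and compute and a shell command to move; the robot and the scene stay as the last step left them, time stands still between calls to the robot, and variables do not carry over. Pictures are saved under pics/ and viewed, at most 10 in all, crops included, and the job is handed in when it is done.

```bash
mkdir -p pics; cat > h.py <<'E'
import numpy as np, cv2
from station import manip, get_image
def grab(n,tag):
    d=get_image(n); np.savez(f'pics/{tag}.npz',**{k:np.array(v) for k,v in d.items()})
    cv2.imwrite(f'pics/{tag}.png',cv2.cvtColor(d['image'],cv2.COLOR_RGB2BGR)); return d
def cloud(d):
    D=np.array(d['depth']);h,w=D.shape;f=h/2/np.tan(np.radians(float(d['vertical_fov']))/2)
    v,u=np.mgrid[:h,:w];P=np.stack([(u-float(d['cx']))/f*D,-(v-float(d['cy']))/f*D,-D],-1)
    T=np.array(d['T']);W=P@T[:3,:3].T+T[:3,3];W[D<=0]=np.nan;return W
E
python3 - <<'E'
from h import *
o=manip.observe();print(o['ee_pos'],o['tcp_rot'],o['time_s'],o['width'],manip.hold_point_z)
for n in('side','top'):
    d=grab(n,n+'0');print(n,{k:d[k] for k in d if k not in('image','depth')})
a=cv2.imread('pics/side0.png');b=cv2.imread('pics/top0.png')
cv2.imwrite('pics/s.png',cv2.resize(a,(768,576)));cv2.imwrite('pics/t.png',cv2.resize(b,(768,576)))
E
```

```text
[ 0.19510896 -0.51387291  0.23075473] [-3.08889470e+00 -5.66546776e-01  2.21268202e-04] 0.0 0.08546318320448189 0.0187
side {'vertical_fov': 54.81379866845222, 'cx': 255.17032466643974, 'cy': 192.142133579382, 'T': array([[-0.99081781,  0.08322528, -0.10655334,  0.48661668],
       [-0.1346137 , -0.68078942,  0.72000341,  0.89061309],
       [-0.0126179 ,  0.72773575,  0.68574155,  0.94014346],
       [ 0.        ,  0.        ,  0.        ,  1.        ]])}
top {'vertical_fov': 51.209447756422605, 'cx': 257.90810032735993, 'cy': 190.11167554137575, 'T': array([[-0.01333352,  0.97405917, -0.22590029,  0.33780173],
       [-0.99988928, -0.01448133, -0.00342463,  0.01676193],
       [-0.00660712,  0.22582962,  0.97414441,  1.26597662],
       [ 0.        ,  0.        ,  0.        ,  1.        ]])}
```

View pics/t.png

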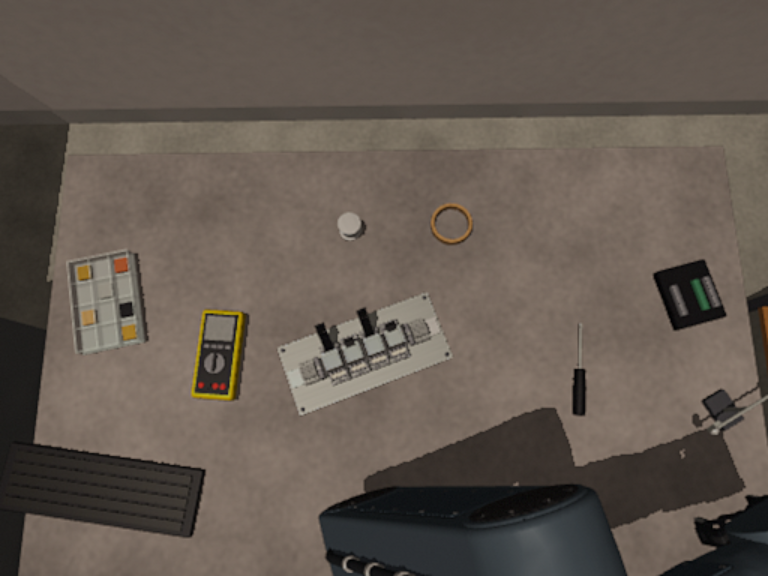

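View pics/s.png

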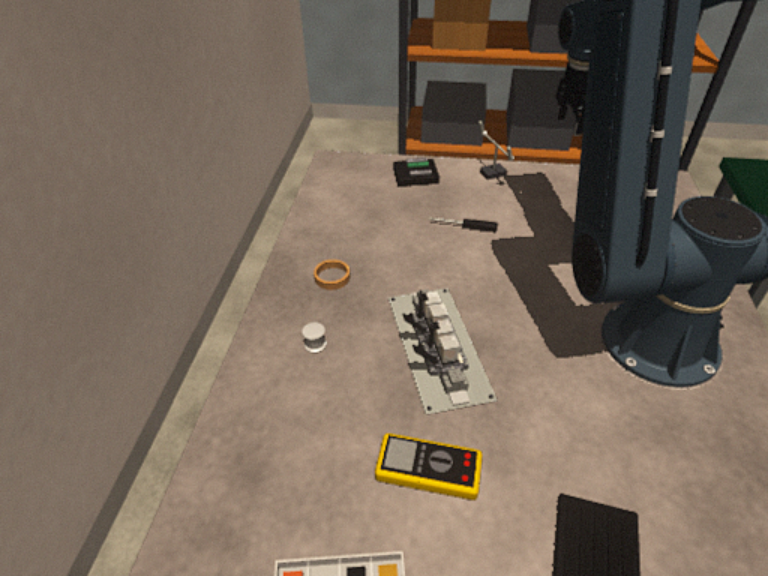

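The top view shows the panel around (365,353) in the enlarged picture, with open clips at (325,337) and (365,322), the first and third modules from the left. The side view confirms both lean away from the robot. Next I'll enlarge the crop and fit the panel pose and the relay tops.

```bash
python3 - <<'E'
from h import *
d=np.load('pics/top0.npz');W=cloud(d)
im=cv2.imread('pics/top0.png')
c=im[185:285,180:310];cv2.imwrite('pics/tc.png',cv2.resize(c,None,fx=6,fy=6,interpolation=cv2.INTER_CUBIC))
s=cv2.imread('pics/side0.png')[185:280,250:340];cv2.imwrite('pics/sc.png',cv2.resize(s,None,fx=6.2,fy=6.2,interpolation=cv2.INTER_CUBIC))
for n in('top','side'):
    d=np.load(f'pics/{n}0.npz');W=cloud(d)
    # plate corners px -> world on z=4mm plane
    for (v0,v1,u0,u1) in [((185,285,180,310)),(185,280,250,340)][n=='side':][:1]:
        Z=W[v0:v1,u0:u1].reshape(-1,3);Z=Z[np.isfinite(Z[:,2])]
        print(n,np.histogram(Z[:,2],bins=np.arange(-.01,.12,.004)))
E
```

```text
top (array([ 107, 2015, 5129, 2909,  638,  154,   47,  153,  137,  181,  161,
        108,  130,  152,   58,   29,   26,   29,   25,   14,   10,   21,
         49,  213,  263,  130,   35,    7,   17,    2,    0,    0]), array([-0.01 , -0.006, -0.002,  0.002,  0.006,  0.01 ,  0.014,  0.018,
        0.022,  0.026,  0.03 ,  0.034,  0.038,  0.042,  0.046,  0.05 ,
        0.054,  0.058,  0.062,  0.066,  0.07 ,  0.074,  0.078,  0.082,
        0.086,  0.09 ,  0.094,  0.098,  0.102,  0.106,  0.11 ,  0.114,
        0.118]))
side (array([  25, 1814, 3582, 1325,  141,   65,   42,  135,   72,  100,  118,
         87,   96,  101,   31,   39,   37,   27,   27,   29,   33,   51,
         73,  191,  177,   67,   10,    8,    9,    1,    0,    0]), array([-0.01 , -0.006, -0.002,  0.002,  0.006,  0.01 ,  0.014,  0.018,
        0.022,  0.026,  0.03 ,  0.034,  0.038,  0.042,  0.046,  0.05 ,
        0.054,  0.058,  0.062,  0.066,  0.07 ,  0.074,  0.078,  0.082,
        0.086,  0.09 ,  0.094,  0.098,  0.102,  0.106,  0.11 ,  0.114,
        0.118]))
```

View pics/tc.png

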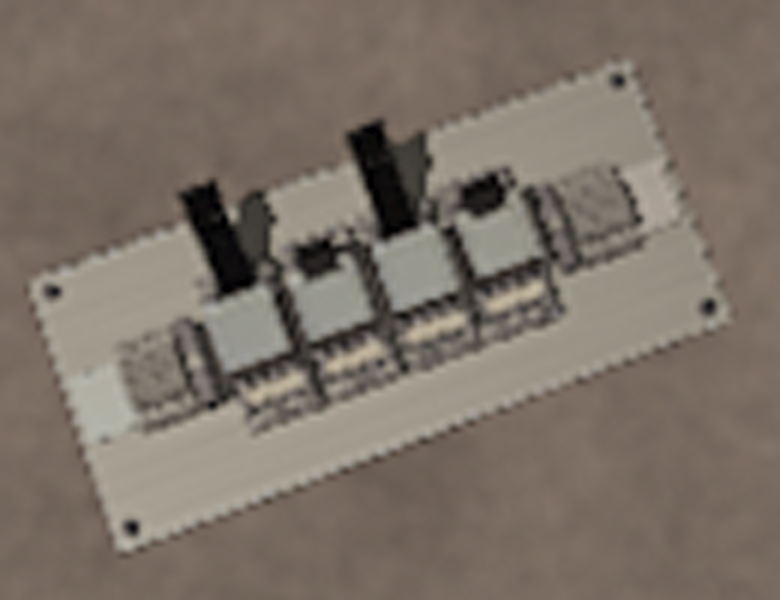

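View pics/sc.png

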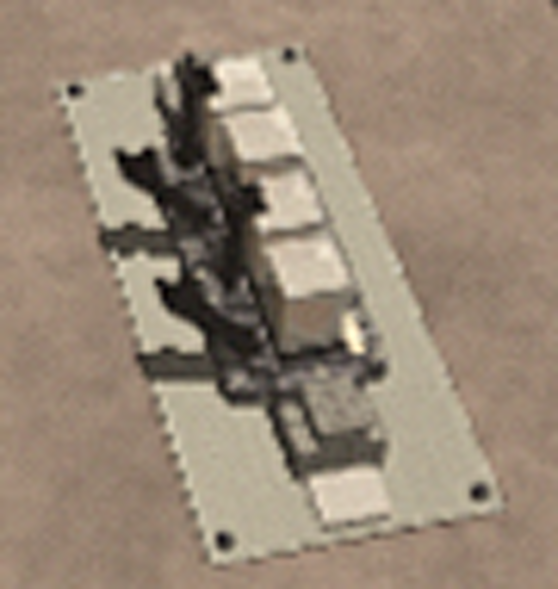

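The top crop shows plate corners at (33,283), (628,62), (728,318) and (122,550). The relay tops are around (245,330), (332,300), (418,267) and (500,237), and the first and third clips are open. The side crop agrees: plate corners (58,92), (302,45), (500,508), (215,560).

```bash
python3 - <<'E'
from h import *
def ray(d,px,z):
    h=384;f=h/2/np.tan(np.radians(float(d['vertical_fov']))/2);T=np.array(d['T'])
    r=np.array([(px[0]-float(d['cx']))/f,-(px[1]-float(d['cy']))/f,-1]);r=T[:3,:3]@r;return T[:3,3]+r*(z-T[2,3])/r[2]
C={'top':np.array([(33,283),(628,62),(728,318),(122,550)])/6+[180,185]-.4,'side':np.array([(215,560),(58,92),(302,45),(500,508)])/6.2+[250,185]-.4}
for n in C:
    d=np.load(f'pics/{n}0.npz');Q=np.array([ray(d,p,.004) for p in C[n]]) # TL(+x,+y),TR(+x,-y),BR,BL
    # model order
    M=np.array([(.075,.17),(.075,-.17),(-.075,-.17),(-.075,.17)])
    q=Q[:,:2];c=q.mean(0);H=M.T@(q-c);U,S,V=np.linalg.svd(H);R=V.T@U.T;yaw=np.arctan2(R[1,0],R[0,0])
    print(n,'c',c,'yaw',yaw,'res mm',np.round(1e3*(q-c-M@R.T),1).tolist())
    W=cloud(d).reshape(-1,3);L=(W[:,:2]-c)@R
    for k in range(4):
        y=.066-.044*k
        m=(abs(L[:,0])<.014)&(abs(L[:,1]-y)<.014)&(W[:,2]>.07)&(W[:,2]<.11)
        A=np.c_[L[m,0],L[m,1]-y,np.ones(m.sum())];s=np.linalg.lstsq(A,W[m,2],rcond=None)[0]
        rs=np.std(W[m,2]-A@s)
        mm=(W[:,2]>.075)&(W[:,2]<.1)&(abs(L[:,1]-y)<.02)&(abs(L[:,0])<.03)
        print(k,m.sum(),'z mm',np.round(1e3*s[2],2),'slopes',np.round(s[:2],3),'res',round(rs*1e3,2),'xrange',np.round(np.percentile(L[mm,0],[3,97])*1e3,1),np.round(np.percentile(L[mm,1],[3,97])*1e3,1))
    for k in(0,2):
        y=.066-.044*k
        m=(L[:,0]>.03)&(L[:,0]<.11)&(abs(L[:,1]-y)<.008)&(W[:,2]>.035)&(W[:,2]<.12)
        print('clip',k,np.round(1e3*np.c_[L[m],W[m,2]][np.argsort(L[m,0])][::6],0).tolist())
E
```

```text
top c [0.48689834 0.0702736 ] yaw 0.34669373872304826 res mm [[-1.0, -2.5], [-2.0, 0.6], [1.0, 3.0], [1.9, -1.1]]
0 90 z mm 86.53 slopes [ 0.032 -0.013] res 2.46 xrange [-17.2  16. ] [50.9 84. ]
1 91 z mm 87.07 slopes [0.132 0.012] res 2.77 xrange [-16.9  21.6] [ 7.7 40. ]
2 88 z mm 91.26 slopes [0.044 0.056] res 1.98 xrange [-19.1  14. ] [-36.4  -3.9]
3 87 z mm 87.15 slopes [ 0.149 -0.012] res 2.99 xrange [-17.   21.3] [-80.  -47.5]
clip 0 [[30.0, 59.0, 37.0], [33.0, 68.0, 38.0], [36.0, 60.0, 47.0], [39.0, 59.0, 47.0], [42.0, 70.0, 54.0], [45.0, 69.0, 53.0], [48.0, 70.0, 55.0], [51.0, 62.0, 63.0], [54.0, 71.0, 87.0], [55.0, 67.0, 66.0], [57.0, 61.0, 83.0], [61.0, 70.0, 78.0], [65.0, 62.0, 76.0], [67.0, 71.0, 79.0], [70.0, 72.0, 84.0], [74.0, 74.0, 87.0]]
clip 2 [[31.0, -17.0, 38.0], [35.0, -24.0, 40.0], [38.0, -16.0, 43.0], [41.0, -27.0, 55.0], [44.0, -28.0, 56.0], [47.0, -20.0, 58.0], [50.0, -28.0, 62.0], [53.0, -29.0, 60.0], [54.0, -14.0, 86.0], [55.0, -18.0, 86.0], [60.0, -26.0, 82.0], [64.0, -17.0, 77.0], [67.0, -25.0, 80.0], [70.0, -17.0, 82.0], [72.0, -24.0, 88.0]]
side c [0.4
[... 179 characters left out ...]
3 82.5]
1 61 z mm 86.45 slopes [ 0.135 -0.125] res 3.27 xrange [-17.2  25.1] [ 4.8 38.9]
2 61 z mm 90.11 slopes [-0.016 -0.09 ] res 2.65 xrange [-18.3  14.9] [-38.4  -4.7]
3 51 z mm 86.95 slopes [ 0.202 -0.085] res 2.11 xrange [-16.2  25.1] [-82.  -49.8]
clip 0 [[30.0, 65.0, 40.0], [35.0, 59.0, 44.0], [42.0, 59.0, 51.0], [48.0, 69.0, 60.0], [53.0, 70.0, 81.0], [56.0, 58.0, 86.0], [59.0, 72.0, 70.0], [63.0, 61.0, 77.0], [66.0, 60.0, 77.0], [72.0, 73.0, 80.0], [75.0, 71.0, 83.0]]
clip 2 [[31.0, -15.0, 38.0], [36.0, -22.0, 46.0], [41.0, -27.0, 51.0], [48.0, -16.0, 60.0], [53.0, -23.0, 82.0], [56.0, -27.0, 83.0], [59.0, -15.0, 78.0], [62.0, -15.0, 83.0], [67.0, -23.0, 81.0], [72.0, -27.0, 87.0]]
```

Findings:
- The loose relay is in the third module (local y = −22 mm). Its top is about 4 mm high and shifted toward −x, so it is module_1. Module_2 is the first module (local y = +66 mm).
- The panel centre is about (0.487, 0.0713) with yaw 0.348.
- The tool x axis already nearly matches panel x, and tool y is −panel y.

I'll shut the fingers and move over.

```bash
cat >> h.py <<'E'
from scipy.spatial.transform import Rotation as Ro
c=np.array([.487,.0713]);yaw=.348
def st():
    o=manip.observe();p=o['ee_pos'];R=Ro.from_rotvec(o['tcp_rot']).as_matrix()
    P=Ro.from_euler('z',yaw).as_matrix();l=P.T@(p-np.r_[c,0])
    print('t',round(o['time_s'],2),'local mm',np.round(l*1e3,1),'F local',np.round(P.T@o['contact_force'],1),'tool yaw',round(np.arctan2(R[1,0],R[0,0]),4),'tz',np.round(R[:,2],3),'w',round(o['width'],4))
if __name__=='__main__': st()
E
python3 -m handwheel '[{"xyz":[0.59,-0.53,0],"rot":[0,0,0.0048]},{"xyz":[0.59,-0.53,0],"rot":[0,0,0.0048]},{"xyz":[0.59,-0.53,0],"rot":[0,0,0.0048]},{"xyz":[0.59,-0.53,0],"rot":[0,0,0.0048]},{"xyz":[0.59,-0.53,0],"rot":[0,0,0.0048]},{"xyz":[0.59,-0.53,0],"rot":[0,0,0.0048]},{"xyz":[0.59,-0.53,0],"rot":[0,0,0.0048]},{"xyz":[0.59,-0.53,0],"rot":[0,0,0.0048]}]' 1 40; python3 h.py
```

```text
time_s: 0.9
ee_pos: [0.3412, -0.2304, 0.2312]
tcp_rot: [-3.093, -0.548, 0.0]
contact_force: [0.8, 0.4, 0.5]
width: 0.0002
finger_force: 0.0
t 0.9 local mm [-239.9 -233.9  231.2] F local [0.9 0.1 0.5] tool yaw 0.351 tz [-0.  0. -1.] w 0.0002
```

```bash
python3 -m handwheel '[{"xyz":[0.6,-0.53,0.15],"rot":[0,0,0]},{"xyz":[0.6,-0.53,0.15],"rot":[0,0,0]},{"xyz":[0.6,-0.53,0.15],"rot":[0,0,0]},{"xyz":[0.6,-0.53,0.15],"rot":[0,0,0]},{"xyz":[0.6,-0.53,0.15],"rot":[0,0,0]},{"xyz":[0.6,-0.53,0.15],"rot":[0,0,0]},{"xyz":[0.6,-0.53,0.25],"rot":[0,0,0]},{"xyz":[0.6,-0.53,0.25],"rot":[0,0,0]}]'; python3 h.py
python3 - <<'E'
from h import *
grab('top','t1');s=grab('side','s1')['image']
a=cv2.imread('pics/t1.png')[170:285,180:310];b=cv2.imread('pics/s1.png')[160:275,245:345]
cv2.imwrite('pics/v1.png',np.hstack([cv2.resize(a,(390,345),interpolation=2),cv2.resize(b,(400,460),interpolation=2)[:345]]))
E
```

```text
time_s: 1.7
ee_pos: [0.4927, 0.0501, 0.1267]
tcp_rot: [-3.092, -0.547, 0.011]
contact_force: [-0.1, -0.6, -0.3]
width: -0.0001
finger_force: 0.0
t 1.7 local mm [ -1.9 -21.9 126.7] F local [-0.3 -0.5 -0.3] tool yaw 0.35 tz [-0.007  0.    -1.   ] w -0.0001
```

View pics/v1.png

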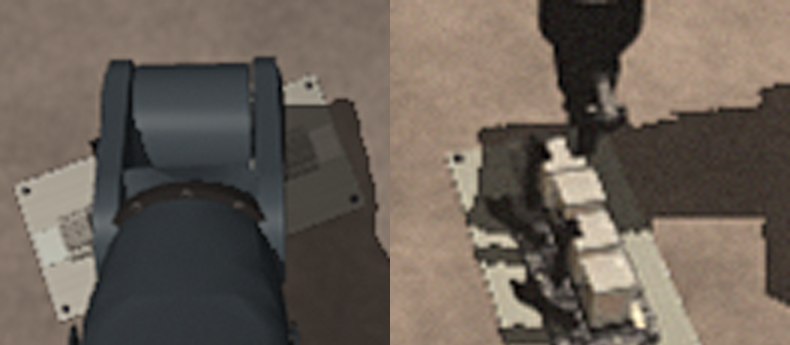

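The picture shows the shut fingers above the third relay at about (590,130), clear of the clips. Descending now.

```bash
python3 -m handwheel '[{"xyz":[0,0,0.05],"rot":[0,0,0]},{"xyz":[0,0,0.075],"rot":[0,0,0]},{"xyz":[0,0,0.085],"rot":[0,0,0]},{"xyz":[0,0,0.09],"rot":[0,0,0]},{"xyz":[0,0,0.09],"rot":[0,0,0]}]' | grep force; python3 h.py
python3 -m handwheel '[{"xyz":[0,0,0.0025],"rot":[0,0,0]},{"xyz":[0,0,0.005],"rot":[0,0,0]},{"xyz":[0,0,0.0075],"rot":[0,0,0]},{"xyz":[0,0,0.0075],"rot":[0,0,0]}]' | grep force; python3 h.py
```

```text
contact_force: [-0.8, -0.4, 0.8]
finger_force: 0.0
t 2.3 local mm [ -0.9 -23.9  95.9] F local [-0.9 -0.1  0.8] tool yaw 0.3472 tz [ 0.001 -0.    -1.   ] w -0.0001
contact_force: [-0.5, 0.4, 1.7]
finger_force: 0.6
t 2.7 local mm [ -0.9 -23.5  92.4] F local [-0.3  0.6  1.7] tool yaw 0.3478 tz [ 0.  0. -1.] w 0.0001
```

```bash
for i in 1 2; do python3 -m handwheel '[{"xyz":[0,0,0.0025],"rot":[0,0,0]},{"xyz":[0,0,0.005],"rot":[0,0,0]},{"xyz":[0,0,0.005],"rot":[0,0,0]}]' | grep contact; python3 h.py; done
```

```text
contact_force: [1.2, 2.1, 4.3]
t 3.0 local mm [  0.1 -23.6  91.1] F local [1.8 1.6 4.3] tool yaw 0.3477 tz [ 0.003  0.    -1.   ] w -0.0003
contact_force: [2.1, 2.7, 6.0]
t 3.3 local mm [  0.2 -23.6  89.1] F local [2.9 1.9 6. ] tool yaw 0.3476 tz [ 0.003  0.    -1.   ] w -0.0001
```

```bash
for i in 1 2 3; do python3 -m handwheel '[{"xyz":[0,0,0.0025],"rot":[0,0,0]},{"xyz":[0,0,0.0025],"rot":[0,0,0]}]' | grep contact; python3 h.py; done
```

```text
contact_force: [2.5, 2.4, 6.1]
t 3.5 local mm [  0.2 -23.6  88.1] F local [3.2 1.4 6.1] tool yaw 0.3477 tz [ 0.003  0.    -1.   ] w 0.0002
contact_force: [2.5, 2.7, 8.2]
t 3.7 local mm [  0.4 -23.6  87.3] F local [3.3 1.7 8.2] tool yaw 0.3476 tz [ 0.004  0.001 -1.   ] w -0.0002
contact_force: [2.8, 5.3, 14.0]
t 3.9 local mm [  1.2 -23.7  86.9] F local [ 4.5  4.  14. ] tool yaw 0.3475 tz [ 0.005  0.001 -1.   ] w -0.0002
```

```bash
for i in 1 2 3; do python3 -m handwheel '[{"xyz":[0,0,0.0025],"rot":[0,0,0]},{"xyz":[0,0,0.0025],"rot":[0,0,0]}]' | grep contact; python3 h.py; done
```

```text
contact_force: [-1.6, 4.9, 25.1]
t 4.1 local mm [  1.4 -23.8  86.7] F local [ 0.1  5.1 25.1] tool yaw 0.3476 tz [ 0.006  0.001 -1.   ] w -0.0001
contact_force: [-4.0, 4.5, 35.7]
t 4.3 local mm [  1.6 -23.8  86.4] F local [-2.2  5.6 35.7] tool yaw 0.3476 tz [ 0.007  0.001 -1.   ] w 0.0
contact_force: [-7.8, 5.8, 47.7]
t 4.5 local mm [  1.8 -23.9  86.2] F local [-5.4  8.1 47.7] tool yaw 0.3477 tz [ 0.007  0.001 -1.   ] w 0.0002
```

The relay has bottomed out (force climbing steeply at z ≈ 86.5 mm). Lifting off and checking that it is seated and level from the side.

```bash
python3 -m handwheel '[{"xyz":[0,0,-0.05],"rot":[0,0,0]},{"xyz":[0,0,-0.16],"rot":[0,0,0]},{"xyz":[0.1,0,-0.16],"rot":[0,0,0]},{"xyz":[0.22,0,-0.16],"rot":[0,0,0]},{"xyz":[0.31,0,-0.16],"rot":[0,0,0]},{"xyz":[0.31,0,-0.16],"rot":[0,0,0]}]' | grep contact; python3 h.py
python3 - <<'E'
from h import *
R=Ro.from_euler('z',yaw).as_matrix()
for n in('side',):
    d=grab(n,n+'2');W=cloud(d).reshape(-1,3);L=(W-np.r_[c,0])@R
    for k in range(4):
        y=.066-.044*k;m=(L[:,0]>-.014)&(L[:,0]<.010)&(abs(L[:,1]-y)<.014)&(W[:,2]>.07)&(W[:,2]<.1)
        A=np.c_[L[m,0],np.ones(m.sum())];print(k,m.sum(),np.linalg.lstsq(A,W[m,2],rcond=None)[0],np.median(W[m,2]))
b=cv2.imread('pics/side2.png')[160:280,245:345];cv2.imwrite('pics/v2.png',cv2.resize(b,None,fx=5,fy=5,interpolation=2))
E
```

```text
contact_force: [-1.2, -1.0, 0.2]
t 5.1 local mm [126.  -23.3 146. ] F local [-1.5 -0.5  0.2] tool yaw 0.3487 tz [ 0.002  0.    -1.   ] w 0.0
0 57 [0.0135095  0.08537408] 0.08543423882746126
1 48 [0.0695838  0.08571246] 0.08579088556944192
2 44 [-0.01031442  0.08547712] 0.08555629332442283
3 39 [0.09219767 0.0861334 ] 0.08569550694690364
```

View pics/v2.png

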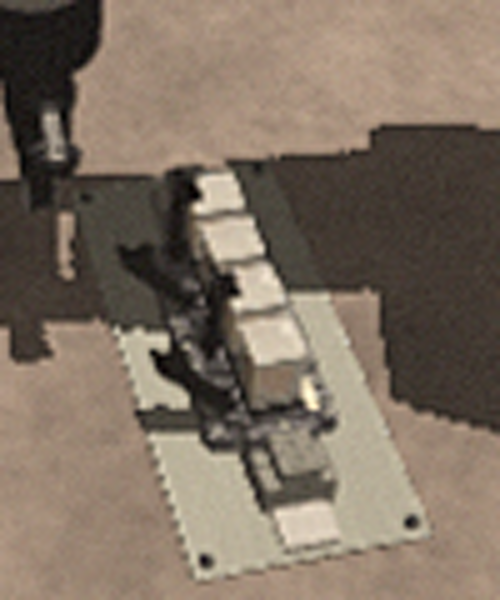

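The third relay is now flush with the others (median top 85.6 mm, same as its neighbours). The fingers are outboard of its open clip at about (40,200). Lowering, then pushing the clip in.

```bash
python3 -m handwheel '[{"xyz":[0,0,0.1],"rot":[0,0,0]},{"xyz":[0,0,0.19],"rot":[0,0,0]},{"xyz":[0,0,0.19],"rot":[0,0,0]},{"xyz":[-0.05,0,0.19],"rot":[0,0,0]},{"xyz":[-0.1,0,0.19],"rot":[0,0,0]},{"xyz":[-0.1,0,0.19],"rot":[0,0,0]}]' | grep contact; python3 h.py
python3 -m handwheel '[{"xyz":[-0.03,0,0],"rot":[0,0,0]},{"xyz":[-0.06,0,0],"rot":[0,0,0]},{"xyz":[-0.08,0,0],"rot":[0,0,0]},{"xyz":[-0.09,0,0],"rot":[0,0,0]},{"xyz":[-0.1,0,0],"rot":[0,0,0]},{"xyz":[-0.1,0,0],"rot":[0,0,0]}]' | grep contact; python3 h.py
```

```text
contact_force: [0.3, 0.1, 0.2]
t 5.75 local mm [ 81.6 -23.6  72. ] F local [0.4 0.  0.2] tool yaw 0.3472 tz [ 0. -0. -1.] w -0.0001
contact_force: [0.5, -0.3, 0.1]
t 6.35 local mm [ 42.8 -23.5  70.4] F local [ 0.4 -0.4  0.1] tool yaw 0.3476 tz [-0. -0. -1.] w 0.0002
```

```bash
python3 -m handwheel '[{"xyz":[-0.005,0,0],"rot":[0,0,0]},{"xyz":[-0.01,0,0],"rot":[0,0,0]},{"xyz":[-0.01,0,0],"rot":[0,0,0]}]' | grep contact; python3 h.py
for i in 1 2; do python3 -m handwheel '[{"xyz":[-0.004,0,0],"rot":[0,0,0]},{"xyz":[-0.004,0,0],"rot":[0,0,0]}]' | grep contact; python3 h.py; done
```

```text
contact_force: [0.0, 0.0, 0.1]
t 6.65 local mm [ 38.8 -23.5  70.2] F local [0.  0.  0.1] tool yaw 0.3478 tz [-0. -0. -1.] w 0.0003
contact_force: [0.1, -0.1, -0.3]
t 6.85 local mm [ 37.2 -23.5  70.3] F local [ 0.1 -0.1 -0.3] tool yaw 0.3477 tz [-0. -0. -1.] w -0.0003
contact_force: [3.5, 2.2, -2.7]
t 7.05 local mm [ 36.2 -23.5  70.4] F local [ 4.   0.8 -2.7] tool yaw 0.3476 tz [ 0.001  0.    -1.   ] w 0.0001
```

```bash
for i in 1 2; do python3 -m handwheel '[{"xyz":[-0.003,0,0],"rot":[0,0,0]},{"xyz":[-0.003,0,0],"rot":[0,0,0]}]' | grep contact; python3 h.py; done
```

```text
contact_force: [7.8, 3.8, -6.6]
t 7.25 local mm [ 35.9 -23.6  70.5] F local [ 8.7  0.9 -6.6] tool yaw 0.3474 tz [ 0.003  0.001 -1.   ] w -0.0002
contact_force: [12.2, 7.0, -9.9]
t 7.45 local mm [ 35.6 -23.6  70.6] F local [13.9  2.4 -9.9] tool yaw 0.3473 tz [ 0.005  0.001 -1.   ] w 0.0002
```

Firm stop at the expected closed position. Backing straight off, shifting to module_2, and looking.

```bash
python3 -m handwheel '[{"xyz":[0.05,0,0],"rot":[0,0,0]},{"xyz":[0.15,0,0],"rot":[0,0,0]},{"xyz":[0.22,0,0],"rot":[0,0,0]},{"xyz":[0.22,-0.1,0],"rot":[0,0,0]},{"xyz":[0.22,-0.224,0],"rot":[0,0,0]},{"xyz":[0.22,-0.224,0],"rot":[0,0,0]}]' | grep contact; python3 h.py
python3 - <<'E'
from h import *
grab('side','side3')
b=cv2.imread('pics/side3.png')[160:280,245:345];cv2.imwrite('pics/v3.png',cv2.resize(b,None,fx=5,fy=5,interpolation=2))
E
```

```text
contact_force: [-0.3, -0.6, 0.4]
t 8.05 local mm [120.6  70.7  69.9] F local [-0.5 -0.5  0.4] tool yaw 0.3517 tz [-0.002  0.    -1.   ] w 0.0003
```

View pics/v3.png

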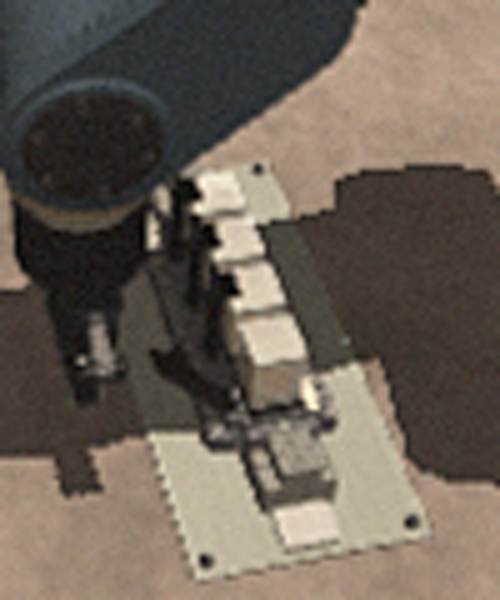

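The third clip now stands upright like its neighbours, with its nose over the relay at about (208,235). The first clip is still open at (175,360), and the fingers are outboard of it at (85,380). Pushing it closed.

```bash
python3 -m handwheel '[{"xyz":[0,0,0],"rot":[0,0,0]},{"xyz":[-0.08,0,0],"rot":[0,0,0]},{"xyz":[-0.13,0,0],"rot":[0,0,0]},{"xyz":[-0.165,0,0],"rot":[0,0,0]},{"xyz":[-0.195,0,0],"rot":[0,0,0]},{"xyz":[-0.205,0,0],"rot":[0,0,0]},{"xyz":[-0.21,0,0],"rot":[0,0,0]},{"xyz":[-0.21,0,0],"rot":[0,0,0]}]' | grep contact; python3 h.py
for i in 1 2; do python3 -m handwheel '[{"xyz":[-0.004,0,0],"rot":[0,0,0]},{"xyz":[-0.004,0,0],"rot":[0,0,0]}]' | grep contact; python3 h.py; done
```

```text
contact_force: [-0.5, 0.7, 0.1]
t 8.9 local mm [37.6 65.6 70.3] F local [-0.3  0.8  0.1] tool yaw 0.347 tz [ 0. -0. -1.] w 0.0002
contact_force: [1.5, -0.2, -1.0]
t 9.1 local mm [36.2 66.  70.3] F local [ 1.3 -0.7 -1. ] tool yaw 0.3477 tz [ 0.001  0.    -1.   ] w -0.0
contact_force: [8.2, 2.3, -5.5]
t 9.3 local mm [35.8 65.9 70.5] F local [ 8.4 -0.7 -5.5] tool yaw 0.3477 tz [ 0.004  0.001 -1.   ] w -0.0001
```

```bash
python3 -m handwheel '[{"xyz":[-0.003,0,0],"rot":[0,0,0]},{"xyz":[-0.003,0,0],"rot":[0,0,0]},{"xyz":[-0.003,0,0],"rot":[0,0,0]}]' | grep contact; python3 h.py
python3 -m handwheel '[{"xyz":[0.05,0,0],"rot":[0,0,0]},{"xyz":[0.15,0,0],"rot":[0,0,0]},{"xyz":[0.25,0,-0.1],"rot":[0,0,0]},{"xyz":[0.3,0,-0.2],"rot":[0,0,0]},{"xyz":[0.3,0,-0.3],"rot":[0,0,0]},{"xyz":[0.3,0,-0.3],"rot":[0,0,0]},{"xyz":[0.3,0,-0.3],"rot":[0,0,0]}]' | grep contact; python3 h.py
python3 - <<'E'
from h import *
R=Ro.from_euler('z',yaw).as_matrix()
for n in ('side','top'):
    d=grab(n,n+'4');W=cloud(d).reshape(-1,3);L=(W-np.r_[c,0])@R
    for k in range(4):
        y=.066-.044*k;m=(abs(L[:,1]-y)<.009)&(W[:,2]>.093)&(W[:,2]<.115)&(abs(L[:,0])<.08)
        q=(abs(L[:,1]-y)<.014)&(abs(L[:,0])<.012)&(W[:,2]>.07)&(W[:,2]<.1)
        print(n,k,'tip',m.sum(),np.round(1e3*np.median(L[m],0),1),'top',q.sum(),np.median(W[q,2]))
b=cv2.imread('pics/side4.png')[160:280,245:345];cv2.imwrite('pics/v4.png',cv2.resize(b,None,fx=5,fy=5,interpolation=2))
E
```

```text
contact_force: [12.9, 4.0, -9.0]
t 9.6 local mm [35.5 65.9 70.6] F local [13.5 -0.6 -9. ] tool yaw 0.3476 tz [ 0.006  0.001 -1.   ] w 0.0
contact_force: [-0.6, -0.4, -0.5]
t 10.3 local mm [152.9  66.2 190.5] F local [-0.7 -0.2 -0.5] tool yaw 0.3479 tz [ 0.  0. -1.] w -0.0001
side 0 tip 16 [ 24.3  70.  100.7] top 51 0.08600774460790106
side 1 tip 16 [ 24.2  22.8 100.6] top 47 0.08572650174931451
side 2 tip 14 [ 24.  -16.1 100.4] top 48 0.08537912837553785
side 3 tip 14 [ 21.9 -64.8  98.8] top 41 0.08628947647307139
top 0 tip 0 [nan nan nan] top 1 0.08507117866548386
top 1 tip 22 [21.3 22.5 98.4] top 80 0.08673440693187828
top 2 tip 30 [ 19.8 -21.6  95.2] top 79 0.08632704071076192
top 3 tip 22 [ 21.4 -66.3  98.9] top 76 0.0869136134510825
  return _methods._mean(a, axis=axis, dtype=dtype,
  ret = um.true_divide(
```

View pics/v4.png

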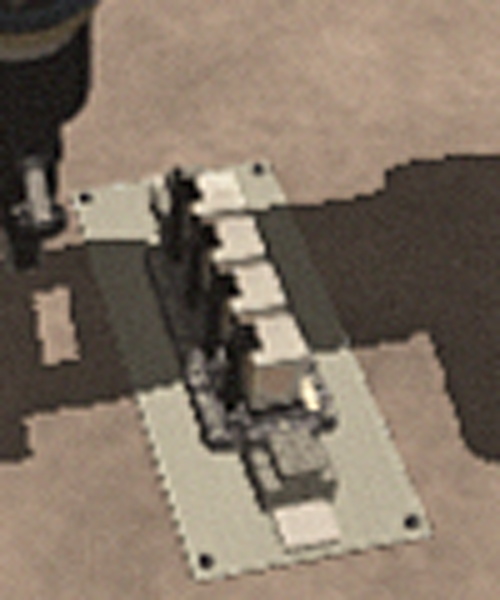

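All four clips stand upright with their noses over the relays, in a line along (180,185) to (240,335). The clip tips are at x ≈ 24 mm and the relay tops are equal. The arm is clear, so I'm handing in.

```bash
python3 -c "
from station import close_job
print(close_job())"
```

```text
the job is handed in; nothing more can be done
None
```

The job is handed in after about 10 s of robot time: the loose relay is pressed home, level with the others, and both open clips are closed. The hand-in returned no verdict; the last pictures show all four clips upright, and the highest wrist force I read was about 48 N.

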